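Reset the tripped breaker in the kitchen's power box

ROBOT

A 6-joint arm with a two-finger parallel gripper is mounted at the origin on a cart in front of the work surface, level with it; the furniture and walls round the work are solid. World frame = base frame: x ahead of the robot, y to its left, z up, the work surface at z = 0. Lengths are in mm, angles in rad, forces in N, time in s.
With the tool pointing down it reaches from about 250 to 850 mm from the base axis. Payload 12.5 kg.
Tool frame: the origin (TCP) lies at the very end of the fingers, on their centre line; the grasp point (between the pads) lies bot.tcp_to_grasp behind it (bot.tcp_to_grasp is the distance from the TCP to the grasp point, in mm); z points along the fingers, y is the line along which they close (so a half turn about z gives the same grasp; the last joint's range is limited). The gripper opens to 93 mm and grips with 3 to 60 N. Pads are 15 mm wide; open, the fingers measure 128 mm over their backs; the gripper's body (75 mm by 188 mm) begins 65 mm behind the grasp point.
Start: joints at [1.081, 0.351, 1.652, -0, 1.139, -0.085], TCP at [216.577, 505.548, 218.633] pointing down, gripper open.
Joint ranges: [-2.75, 2.75], [-0.79, 2.1], [0.01, 2.65], [-1.57, 4.71], [0.07, 3.14], [-2.87, 2.87]. Speed limits (rad/s): [2.22, 2.22, 2.79, 3.14, 3.14, 3.14].

INTERFACE

Orientations are given as a unit quaternion [w, x, y, z].
In Python, from cell import bot, cams, order gives the robot as it stands. The module is installed in compiled form; this text tells all that it offers.
- The arm moves only by the shell command python3 -m inch 'ROWS' [OPENING] [FORCE]. ROWS is JSON, a list of rows, each a list of 2 entries, a list of its own where there are three numbers: the shift along the tool's x, y, z in m, then the turn, a rotation vector about the tool's x, y, z in rad. A call has exactly 8 rows; each row shifts and turns the commanded pose from where the row before left it, along the tool's axes as they then stand; what a row does not reach is not made up. A row lasts 1/12 s, in which the tool goes at most 41.7 mm and 7.16 degrees, less where a joint would pass 70% of its speed; a pose out of reach is approached as far as the arm can. A call with a gripper value outside its range is refused whole. OPENING is the opening, from -1 (shut) to 1 (fully open), set as the call begins (- or left out, the last holds). The fingers move at their own pace and stop on an object; FORCE is the grip in N (left out, the last holds). Time passes only in rows, so rows that do not move let the fingers close, or fill a call up. It gives the time, the measured TCP pose, the force, the opening and the grip force at its end, in the units of the state.
- bot.observe(): the state, without advancing time (a new reading comes with each control period).
- cams.read_camera(name): name is "scene" or "top"; returns a dict with "color" (400x640x3 uint8, red, green, blue), "K" (3x3 intrinsics, pixels), "k1" (the pictures are not rectified: a ray, as slopes to the right and down, at radius r is drawn at 1 + k1 r^2 times it, then the intrinsics apply), "extrinsics" (4x4, takes a point from camera to world coordinates). Camera axes: x right, y down, z forward; pixel columns grow to the right and rows downward; lengths in mm; the calibration is good to about 2 mm. A picture is of the moment at which its call begins. There is no depth.
- order.hand_in(): hands the job in; it is judged then, once.
The state is a dict: "t": time; "qpos": joint angles; "dq": joint speeds; "tau": joint torques, N m; "tcp_pos": TCP position; "tcp_rot": TCP orientation; "ft_force": force on the tool from outside, world axes, zero at the start; "wrist_torque": the same for the moment, N m; "grip_width": finger opening in mm; "grip_force": force on a finger pad.
Only numpy, scipy, OpenCV 4.12 (cv2) and the standard library are available. Lean on these libraries where they do the work, as an engineer would, in place of code of your own. Each camera call takes 0.05 s, during which the arm holds its last target. There are 200 camera calls.

TASK

One breaker in the power box has tripped: its lever stands halfway while the others are clearly on or off. Reset it properly, pushing its lever towards you, fully off, until you feel the latch snap over and it comes up firmly against its stop, then throw it away from you, fully on, so that it stays there; a firm finger push of about 13 N is enough, and the lever breaks above 20 N. Leave the other three levers as they are, then shut the clear cover flat over the breakers, without knocking about the things around the box.

Things in the scene. Friction and masses are not known exactly. Their poses are not given: they have to be found in the camera images.
- power_box: Portable power box, fixed; grey plastic, 176 mm deep (x), 212 mm wide (y), flat top panel 80 mm above the worktop, black carrying bars 26 mm out at both sides. Origin: centre of its underside; x points away from the operator's side, y left, z up. Three round outlets in the panel's front strip, behind them a row of four breakers along y, 36 mm apart, in any order.
- breaker_t: The tripped breaker with its lever: white block, 46 mm (x) by 35 mm (y), origin at the middle of its face, 88 mm above the worktop; axes as the box's. Every breaker has one black lever that turns about a line parallel to y, 30 mm below the origin: a bar 16 mm wide (y), 7.5 mm thick, its end 54 mm from that line (24 mm above the face upright, 17 mm when on).
- breaker_t_lever (a joint): Its lever, rad; starts near 0 = upright = tripped (the only one so). Positive leans to the box's +x = on, end stop 0.50; negative leans to -x (to the operator) = off. Stays where left by friction (2 N). While tripped a spring throws it back from on to about 0.1 when let go; once reset at the off end it moves freely and stays on.
- breaker_t_tip (a point): Middle of the end of that lever. Reset: towards off it gets stiff (up to about 8 N) over some 4 mm, the latch snaps over and it gives, and 2 to 4 mm on it meets a cushioned stop (about 8 N/mm). Where the stop lies differs between breakers, -0.20 to -0.70 rad, and cannot be seen; only force tells. 13 N at the end is enough; above 20 N it breaks.
- breaker_a_lever (a joint): Lever of a breaker that is on (about 0.5 rad), same make; must stay on.
- breaker_b_lever (a joint): Lever of another breaker that is on (about 0.5 rad); must stay on.
- breaker_c_lever (a joint): Lever of a breaker that is switched off (about -0.5 rad) on purpose; must stay off.
- cover (a joint): Hinge of the clear cover, rad: 0 = shut on the panel, starts near 1.8 = standing open behind the levers, limit 1.95. Clear plastic hood with a grey rim, 116 mm from hinge to front edge, 158 mm wide, 41 mm high when shut, 0.11 kg; a grey finger lip (44 mm wide, 11 mm out) at the front edge. Stiff hinge, no catch: it stays where it is left and takes about 2 N at its edge to turn.
- cover_hinge (a point): Middle of the cover's hinge line (parallel to the box's y), fixed to the box at its x = +84 mm, z = 83 mm. Axes as the box's.
- cover_edge (a point): Middle of the cover's outer front edge: when shut, 116 mm before the hinge line and 41 mm above it; it turns with the cover, up and away from the operator.
- teaspoon: steel teaspoon, 130x26x11 mm, lying right of the box; a bystander, loose. Origin: centre of its underside.
- espresso_mug: green and white espresso mug, 64x89x48 mm; a bystander, loose. Origin: centre of its underside.
- lemon: lemon, 78x55x56 mm, lying left of the box; a bystander, loose. Origin: centre of its underside.
- tomato: tomato, 65 mm, left of the box; a bystander, loose. Origin: centre of its underside.
- salt_shaker: glass salt shaker with a grey top, 44 mm wide, 90 mm high; a bystander, loose. Origin: centre of its underside.
- garlic: garlic bulb, 60 mm, behind the box; a bystander, loose. Origin: centre of its underside.

How it is judged:
By the outcome, as a careful person would: the job done as asked, in the order asked, and still so for the second after the job is handed in, with the robot touching nothing.
It also fails if it takes over 54 s, if anything falls off the work surface, if the arm or the gripper's body presses on something with over 40 N, if the wrist force passes 120 N, or if a joint passes its speed limit or range.

## Working session

There is one attempt and no reset: what is moved stays moved. The work goes in short steps, Python scripts to look and compute and a shell command to move; the robot and the scene stay as the last step left them, time stands still between calls to the robot, and variables do not carry over. Pictures are saved under pics/ and viewed, at most 10 in all, crops included, and the job is handed in when it is done.

```bash
mkdir -p pics
python3 - <<'E'
from cell import bot,cams
import cv2,json
s=bot.observe();print({k:(v if not hasattr(v,'tolist') else v.tolist()) for k,v in s.items()},bot.tcp_to_grasp)
for n in("scene","top"):
    c=cams.read_camera(n);cv2.imwrite(f"pics/{n}0.png",c["color"][:,:,::-1]);print(n,c["K"],c["k1"],c["extrinsics"])
E
```

```text
{'t': 0.0, 'qpos': [1.0813860116718006, 0.35124339399313115, 1.6524046085649942, 9.652588722057093e-07, 1.1390653124788415, -0.08461156022097063], 'dq': [-0.000478844851820664, 0.000340736668707118, -0.0011491139880201381, 0.00018047059018436206, -0.00015782535054868394, -0.001591648638371348], 'tau': [0.0017822955851443112, -49.73142743110657, -28.52632999420166, 0.07009568391367793, 0.025624351110309362, -0.0001343467374681495], 'tcp_pos': [216.43668489953373, 505.26843587274686, 218.10490297670734], 'tcp_rot': [-0.000159042473182638, 0.2010204728296293, 0.979586880032942, -0.0005372859301217401], 'ft_force': [0.8127274013617217, -0.24038188818819553, -0.27407695884104255], 'wrist_torque': [0.014578981456247656, 0.0067848322823154845, 0.020203027176166823], 'grip_force': 0.0, 'grip_width': 92.90559676360708} 18.8
scene [[471.72190661   0.         319.15208722]
 [  0.         471.72190661 198.70379032]
 [  0.           0.           1.        ]] -0.07696922712639578 [[ 1.49212394e-01 -5.43559539e-01  8.26001628e-01 -4.85372366e+02]
 [-9.88611565e-01 -9.85377018e-02  1.13743106e-01 -2.92003693e+02]
 [ 1.95661518e-02 -8.33566643e-01 -5.52072293e-01  7.87235940e+02]
 [ 0.00000000e+00  0.00000000e+00  0.00000000e+00  1.00000000e+00]]
top [[456.46591445   0.         321.18258861]
 [  0.         456.46591445 197.12983782]
 [  0.           0.           1.        ]] -0.0838402274682871 [[ 7.56827071e-03 -9.88401108e-01  1.51677196e-01  4.11603037e+02]
 [-9.99645706e-01 -1.13490335e-02 -2.40761831e-02 -1.48577950e+02]
 [ 2.55183157e-02 -1.51441242e-01 -9.88136815e-01  1.13735892e+03]
 [ 0.00000000e+00  0.00000000e+00  0.00000000e+00  1.00000000e+00]]
```

View pics/scene0.png

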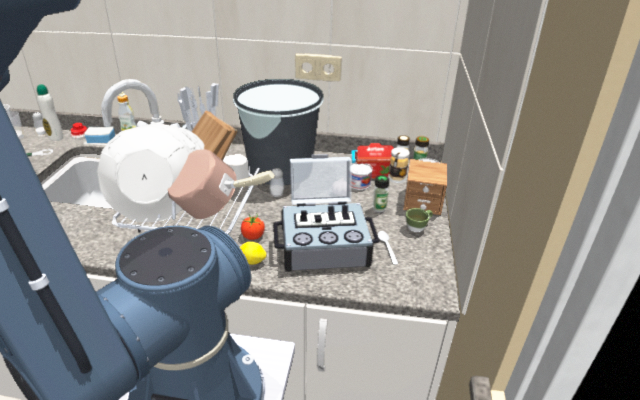

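View pics/top0.png

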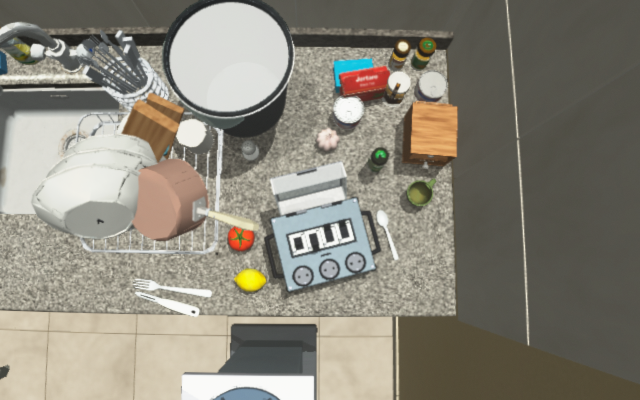

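The scene view shows the box at about (325,230), with its cover open behind it at (320,180). In the top view the box is centred near (322,240), turned slightly, with the breaker row at (290-355, 237). I'll zoom in on both.

Run:
```python
import cv2,numpy as np
a=cv2.imread("pics/scene0.png")[150:275,265:390]; b=cv2.imread("pics/top0.png")[160:300,255:390]
f=lambda i:cv2.resize(i,(400,int(400*i.shape[0]/i.shape[1])),interpolation=cv2.INTER_CUBIC)
a,b=f(a),f(b);h=max(len(a),len(b));o=np.zeros((h,800,3),np.uint8);o[:len(a),:400]=a;o[:len(b),400:]=b
cv2.imwrite("pics/crop0.png",o)
```

```text
(no output)
```

View pics/crop0.png

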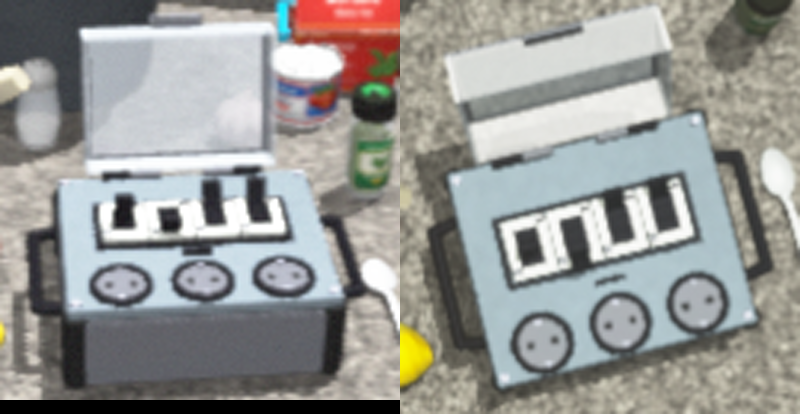

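The crop shows lever 1 (leftmost, in the scene half at (123,212)) standing upright, so it is the tripped one. Lever 2 leans to the operator (off), and levers 3 and 4 lean away (on). In the top half the panel corners are at about (450,175), (703,115), (757,322) and (497,388), and the white block row runs from (510,250) to (685,205).

```bash
cat > h.py <<'E'
import numpy as np,cv2
from cell import bot,cams
def rays(c,uv):
    uv=np.asarray(uv,float).reshape(-1,1,2)
    n=cv2.undistortPoints(uv,c["K"],np.array([c["k1"],0,0,0.]))[:,0]
    T=c["extrinsics"]; return T[:3,3],np.c_[n,np.ones(len(n))]@T[:3,:3].T
def plane(c,uv,z):
    o,d=rays(c,uv); return o+d*((z-o[2])/d[:,2])[:,None]
def proj(c,P):
    T=np.linalg.inv(c["extrinsics"]);P=np.atleast_2d(P)@T[:3,:3].T+T[:3,3]
    return cv2.projectPoints(P,np.zeros(3),np.zeros(3),c["K"],np.array([c["k1"],0,0,0.]))[0][:,0]
def tri(c1,p1,c2,p2):
    (a,d),(b,e)=rays(c1,p1),rays(c2,p2);out=[]
    for u,v in zip(d,e):
        st=np.linalg.lstsq(np.c_[u,-v],b-a,rcond=None)[0];P,Q=a+st[0]*u,b+st[1]*v
        out.append(np.r_[(P+Q)/2,np.linalg.norm(P-Q)])
    return np.array(out)
E
python3 - <<'E'
from h import *
res={}
for n,roi in(("top",(255,190,390,300)),("scene",(270,195,380,265))):
    c=cams.read_camera(n);x0,y0,x1,y1=roi;im=c["color"][y0:y1,x0:x1]
    hsv=cv2.cvtColor(im,cv2.COLOR_RGB2HSV)
    m=((hsv[...,0]>92)&(hsv[...,0]<115)&(hsv[...,1]>35)&(hsv[...,2]>110)).astype(np.uint8)
    m=cv2.morphologyEx(m,cv2.MORPH_CLOSE,np.ones((3,3)))
    cs=max(cv2.findContours(m,0,cv2.CHAIN_APPROX_NONE)[0],key=cv2.contourArea)
    def rect(pts,z):
        p=plane(c,pts,z)[:,:2].astype(np.float32);return cv2.minAreaRect(p),cv2.boxPoints(cv2.minAreaRect(p)).round(1).tolist()
    hull=cv2.convexHull(cs)[:,0]
    print(n,"panel",rect(hull+[x0,y0],80))
    ap=cv2.boxPoints(cv2.minAreaRect(hull.astype(np.float32)))
    q=cv2.approxPolyDP(cv2.convexHull(cs),5,True)[:,0]+[x0,y0];print(q.tolist())
    # inside panel: white
    f=np.zeros_like(m);cv2.fillPoly(f,[hull],1)
    w=((hsv[...,1]<25)&(hsv[...,2]>215)&(f>0)).astype(np.uint8)
    k,l,st,ce=cv2.connectedComponentsWithStats(w)
    big=np.zeros_like(w)
    for i in range(1,k):
        if st[i,4]>15: big|=(l==i).astype(np.uint8);print(st[i].tolist())
    ys,xs=np.nonzero(big);print("white",rect(np.c_[xs+x0,ys+y0],88))
E
```

```text
top panel (((433.42218017578125, -160.3602752685547), (24.495840072631836, 48.93772506713867), 15.382423400878906), [[415.1000061035156, -140.0], [428.1000061035156, -187.1999969482422], [451.70001220703125, -180.6999969482422], [438.70001220703125, -133.5]])
[[322, 261], [303, 255], [323, 250]]Traceback (most recent call last):
  File "<stdin>", line 22, in <module>
  File "<stdin>", line 10, in rect
  File "h.py", line 8, in plane
    o,d=rays(c,uv); return o+d*((z-o[2])/d[:,2])[:,None]
        ~~~~^^^^^^
  File "h.py", line 5, in rays
    n=cv2.undistortPoints(uv,c["K"],np.array([c["k1"],0,0,0.]))[:,0]
      ~~~~~~~~~~~~~~~~~~~^^^^^^^^^^^^^^^^^^^^^^^^^^^^^^^^^^^^^^
cv2.error: OpenCV(4.12.0) /io/opencv/modules/calib3d/src/undistort.dispatch.cpp:347: error: (-215:Assertion failed) CV_IS_MAT(_src) && CV_IS_MAT(_dst) && (_src->rows == 1 || _src->cols == 1) && (_dst->rows == 1 || _dst->cols == 1) && _src->cols + _src->rows - 1 == _dst->rows + _dst->cols - 1 && (CV_MAT_TYPE(_src->type) == CV_32FC2 || CV_MAT_TYPE(_src->type) == CV_64FC2) && (CV_MAT_TYPE(_dst->type) == CV_32FC2 || CV_MAT_TYPE(_dst->type) == CV_64FC2) in function 'cvUndistortPointsInternal'
```

Run:
```python
import cv2
for n,pts in(("top",[(325,212),(300,225),(360,240),(320,255),(291,247),(340,232),(282,262)]),("scene",[(290,235),(325,210),(360,225),(296,217),(330,222)])):
    h=cv2.cvtColor(cv2.imread(f"pics/{n}0.png"),cv2.COLOR_BGR2HSV)
    print(n,[h[v,u].tolist() for u,v in pts])
```

```text
top [[97, 33, 202], [98, 35, 205], [99, 36, 201], [98, 35, 180], [60, 4, 173], [45, 3, 156], [97, 35, 196]]
scene [[101, 30, 230], [101, 31, 230], [100, 33, 229], [50, 3, 237], [0, 0, 255]]
```

```bash
cat > m.py <<'E'
from h import *
for n,roi in(("top",(255,190,390,300)),("scene",(270,195,380,265))):
    c=cams.read_camera(n);x0,y0,x1,y1=roi;im=c["color"][y0:y1,x0:x1]
    hsv=cv2.cvtColor(im,cv2.COLOR_RGB2HSV)
    m=((hsv[...,0]>88)&(hsv[...,0]<112)&(hsv[...,1]>18)&(hsv[...,1]<90)&(hsv[...,2]>150)).astype(np.uint8)
    m=cv2.morphologyEx(m,cv2.MORPH_OPEN,np.ones((2,2)))
    cs=max(cv2.findContours(m,0,cv2.CHAIN_APPROX_NONE)[0],key=cv2.contourArea)
    def rect(pts,z):
        p=plane(c,pts,z)[:,:2].astype(np.float32);r=cv2.minAreaRect(p);return np.round([*r[0],*r[1],r[2]],1),cv2.boxPoints(r).round(1).tolist()
    hull=cv2.convexHull(cs)[:,0]
    print(n,"panel",rect(hull+[x0,y0],80))
    f=np.zeros_like(m);cv2.fillPoly(f,[hull],1);f=cv2.erode(f,np.ones((7,7)))
    w=((hsv[...,1]<20)&(hsv[...,2]>200)&(f>0)).astype(np.uint8)
    k,l,st,ce=cv2.connectedComponentsWithStats(w);big=np.zeros_like(w)
    for i in range(1,k):
        if st[i,4]>12: big|=(l==i).astype(np.uint8)
    ys,xs=np.nonzero(big);print("white",rect(np.c_[xs+x0,ys+y0],88))
    o=cv2.resize(np.hstack([im[:,:,::-1],np.dstack([m*255]*3),np.dstack([big*255]*3)]),None,fx=2,fy=2);cv2.imwrite(f"pics/m_{n}.png",o)
E
python3 m.py
```

```text
top panel (array([ 464.2, -180.7,  170.3,  206.2,   14.8]), [[355.5, -102.80000305175781], [408.20001220703125, -302.20001220703125], [572.9000244140625, -258.70001220703125], [520.2000122070312, -59.29999923706055]])
white (array([ 479.3, -174.9,   46.2,  143. ,   14.5]), [[439.1000061035156, -111.4000015258789], [474.8999938964844, -249.89999389648438], [519.5999755859375, -238.3000030517578], [483.79998779296875, -99.80000305175781]])
scene panel (array([ 447.3, -137.6,  170.8,  117.4,   13.8]), [[350.29998779296875, -101.0999984741211], [378.3999938964844, -215.0], [544.2000122070312, -174.1999969482422], [516.2000122070312, -60.20000076293945]])
white (array([ 470. , -140.2,   51.7,   74.6,   10.9]), [[437.6000061035156, -108.5], [451.70001220703125, -181.8000030517578], [502.3999938964844, -172.0], [488.29998779296875, -98.69999694824219]])
```

Run:
```python
from h import *
s,t=cams.read_camera("scene"),cams.read_camera("top")
S=[(303.4,211.6),(284.4,206.2),(286.2,247.5),(361.2,203.7),(372.2,244.7),(319.7,156.2)]
T=[(299.6,242.7),(271.9,219.1),(287.7,290.9),(357.3,198.8),(375.5,268.7),(306.6,171.8)]
P=tri(s,np.float64(S),t,np.float64(T));print(P.round(1));print(P[1:5,:3].mean(0))
yaw=np.radians(14.7);c=np.array([464.2,-180.5]);ex=np.array([np.cos(yaw),np.sin(yaw)]);ey=np.array([-ex[1],ex[0]])
print(((P[:,:2]-c)@np.c_[ex,ey]).round(1))
w=np.array([479.3,-174.9])-c;print(w@ex,w@ey)
# expected tip point of the tripped lever in both pictures
tip=np.r_[c+16*ex+55*ey,112];print(tip,proj(s,tip),proj(t,tip))
for n,c_ in(("s",s),("t",t)):
    g=cv2.cvtColor(c_["color"],cv2.COLOR_RGB2GRAY);u,v=proj(c_,tip)[0].astype(int);print(n,u,v);print(g[v-8:v+14,u-8:u+9])
```

```text
[[ 4.651e+02 -1.241e+02  1.089e+02  3.800e+00]
 [ 5.210e+02 -6.060e+01  7.980e+01  9.000e-01]
 [ 3.569e+02 -1.000e+02  7.750e+01  8.000e-01]
 [ 5.713e+02 -2.602e+02  7.830e+01  1.500e+00]
 [ 4.085e+02 -3.010e+02  7.290e+01  1.600e+00]
 [ 6.109e+02 -1.401e+02  1.899e+02  5.000e-01]]
[ 464.42822113 -180.44241497   77.11455075]
[[  15.2   54.4]
 [  85.4  101.5]
 [ -83.3  105.1]
 [  83.3 -104.2]
 [ -84.5 -102.4]
 [ 152.2    1.8]]
16.026787556590673 1.5849544523143342
[ 465.71959709 -123.24014648  112.        ] [[303.87621767 210.41923155]] [[298.36288841 242.47254715]]
s 303 210
[[252 252 252 252 252 252 252 249 240 238 245 250 246 239 239 242 242]
 [243 227 190 179 178 178 177 167 147 148 175 213 213 205 205 204 202]
 [212 179  95  70  71  70  72  71  64  69  99 138 153 151 147 140 141]
 [173 151  74  48  62  72  73  72  64  80  94 112 121 123 120 117 117]
 [202 178 116 110 150 180 177 173 158 188 191 194 195 195 192 194 193]
 [216 206 195 195 205 213 212 211 208 214 217 216 212 213 215 215 216]
 [215 217 214 215 215 217 216 217 216 218 218 218 217 217 215 216 216]
 [217 216 216 214 217
[... 1917 characters left out ...]
246 242 187  99  54  49  49  50  54  58  76 162 238 248 242]
 [ 86 172 241 242 200 133  63  51  53  58  60  65  75 131 221 248 246]
 [ 83 146 227 244 233 196  86  59  62  73  79  92 111 158 222 248 249]
 [ 82 117 202 246 247 231 117  93 108 138 166 203 214 228 238 248 249]
 [ 83  87 172 238 239 222 175 203 214 227 236 247 248 248 248 248 248]
 [ 95  79 135 202 208 195 216 246 248 248 248 248 248 248 245 236 229]
 [100  79 112 164 204 210 230 247 248 248 245 237 229 224 213 175 132]
 [110  79 109 178 233 237 238 236 228 222 211 177 133 110 111 103  83]
 [138  82 100 175 225 220 213 177 132 104 104 103  87  82  84  87  96]
 [161  93  93 136 145 116 116 101  84  78  83  90 110 140 145 147 153]]
```

```bash
python3 -m inch '[[[0,0,-0.013],[0,0,-0.11]],[[0,0,-0.013],[0,0,-0.11]],[[0,0,-0.013],[0,0,-0.11]],[[0,0,-0.013],[0,0,-0.11]],[[0,0,-0.013],[0,0,-0.11]],[[0,0,-0.013],[0,0,-0.11]],[[-0.005,-0.038,0],[0,0,0]],[[-0.005,-0.038,0],[0,0,0]]]' -1 40
python3 -m inch '[[[-0.006,-0.04,0],[0,0,0]],[[-0.006,-0.04,0],[0,0,0]],[[-0.006,-0.04,0],[0,0,0]],[[-0.006,-0.04,0],[0,0,0]],[[-0.006,-0.04,0],[0,0,0]],[[-0.006,-0.04,0],[0,0,0]],[[-0.006,-0.04,0],[0,0,0]],[[-0.006,-0.04,0],[0,0,0]]]'
```

```text
t: 1.02
tcp_pos: [245.3, 434.4, 296.9]
tcp_rot: [0.0, -0.129, 0.992, 0.0]
ft_force: [1.6, 0.1, -0.1]
grip_width: 44.3
grip_force: 0.0
t: 1.68
tcp_pos: [372.9, 135.1, 296.9]
tcp_rot: [0.0, -0.127, 0.992, 0.0]
ft_force: [0.9, 0.6, 0.8]
grip_width: 0.5
grip_force: 0.0
```

```bash
cat > st.py <<'E'
from h import *
from scipy.spatial.transform import Rotation as R
s=bot.observe();yaw=np.radians(14.7);ex=np.array([np.cos(yaw),np.sin(yaw)]);ey=np.array([-ex[1],ex[0]])
d=np.array(s["tcp_pos"][:2])-[464.3,-180.4];q=s["tcp_rot"];M=R.from_quat([q[1],q[2],q[3],q[0]]).as_matrix()
f=np.array(s["ft_force"])
print("t %.2f box x %.1f y %.1f z %.1f | tool y yaw %.2f tz %s | F box %.1f %.1f %.1f | gw %.1f"%(s["t"],d@ex,d@ey,s["tcp_pos"][2],np.degrees(np.arctan2(M[1,1],M[0,1])),M[:,2].round(3),f[:2]@ex,f[:2]@ey,f[2],s["grip_width"]),np.round(s["qpos"],2))
E
python3 st.py
```

```text
t 1.68 box x -8.3 y 328.4 z 296.9 | tool y yaw 104.63 tz [ 0.001  0.    -1.   ] | F box 1.0 0.4 0.8 | gw 0.5 [ 0.23 -0.02  1.9   0.    1.26 -1.6 ]
```

```bash
python3 -m inch '[[[-0.006,-0.038,0],[0,0,0]],[[-0.006,-0.038,0],[0,0,0]],[[-0.006,-0.038,0],[0,0,0]],[[-0.006,-0.038,0],[0,0,0]],[[-0.006,-0.038,0],[0,0,0]],[[-0.006,-0.038,0.01],[0,0,0]],[[-0.006,-0.038,0.02],[0,0,0]],[[0,0,0.04],[0,0,0]]]'
python3 -m inch '[[[0,0,0.03],[0,0,0]],[[0,0,0.03],[0,0,0]],[[0,0,0.03],[0,0,0]],[[0,0,0],[0,0,0]],[[0,0,0],[0,0,0]],[[0,0,0],[0,0,0]],[[0,0,0],[0,0,0]],[[0,0,0],[0,0,0]]]'; python3 st.py
python3 - <<'E'
from h import *
a=cams.read_camera("scene")["color"][130:275,255:400]; b=cams.read_camera("top")["color"][160:305,250:395]
cv2.imwrite("pics/c1.png",cv2.resize(np.hstack([a,b])[:,:,::-1],(800,400),interpolation=cv2.INTER_CUBIC))
E
```

```text
t: 2.35
tcp_pos: [483.5, -113.8, 229.6]
tcp_rot: [0.004, -0.126, 0.992, -0.002]
ft_force: [1.0, 0.4, -0.5]
grip_width: 0.5
grip_force: 0.0
t: 3.02
tcp_pos: [480.7, -108.6, 139.1]
tcp_rot: [0.001, -0.127, 0.992, -0.001]
ft_force: [-0.7, -0.0, 0.7]
grip_width: 0.8
grip_force: 0.0
t 3.02 box x 34.1 y 65.3 z 139.1 | tool y yaw 104.63 tz [ 0.003 -0.001 -1.   ] | F box -0.7 0.2 0.7 | gw 0.8 [-0.32  0.35  1.88 -0.    0.91 -2.14]
```

View pics/c1.png

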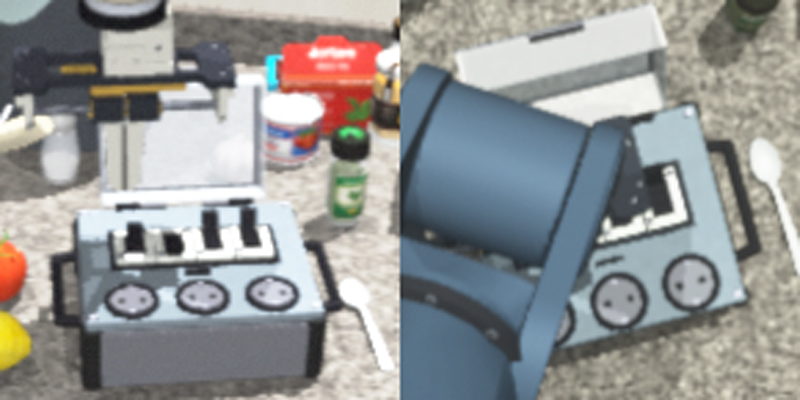

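The scene half shows the closed fingers at about (125,150-190), just behind and above lever 1 at (135,238), with nothing touched. The arm hides most of the top view. Next I correct y by -6 mm and go down behind the lever.

```bash
python3 -m inch '[[[0,-0.006,0],[0,0,0]],[[0,0,0.01],[0,0,0]],[[0,0,0.01],[0,0,0]],[[0,0,0.01],[0,0,0]],[[0,0,0.006],[0,0,0]],[[0,0,0.006],[0,0,0]],[[0,0,0],[0,0,0]],[[0,0,0],[0,0,0]]]'; python3 st.py
python3 -m inch '[[[0.001,0,0],[0,0,0]],[[0.001,0,0],[0,0,0]],[[0.001,0,0],[0,0,0]],[[0,0,0],[0,0,0]],[[0,0,0],[0,0,0]],[[0,0,0],[0,0,0]],[[0,0,0],[0,0,0]],[[0,0,0],[0,0,0]]]'; python3 st.py
```

```text
t: 3.78
tcp_pos: [481.2, -114.1, 95.0]
tcp_rot: [-0.0, -0.127, 0.992, 0.0]
ft_force: [-0.1, 0.5, 0.5]
grip_width: 0.5
grip_force: 0.0
t 3.78 box x 33.2 y 59.8 z 95.0 | tool y yaw 104.63 tz [-0.001  0.    -1.   ] | F box 0.0 0.5 0.5 | gw 0.5 [-0.33  0.43  1.9  -0.    0.82 -2.15]
t: 4.45
tcp_pos: [478.5, -115.0, 95.5]
tcp_rot: [0.0, -0.127, 0.992, -0.0]
ft_force: [0.1, 0.4, -0.2]
grip_width: 0.5
grip_force: 0.0
t 4.45 box x 30.4 y 59.7 z 95.5 | tool y yaw 104.62 tz [ 0. -0. -1.] | F box 0.2 0.4 -0.2 | gw 0.5 [-0.33  0.42  1.91  0.    0.81 -2.16]
```

```bash
python3 -m inch '[[[0.001,0,0],[0,0,0]],[[0.001,0,0],[0,0,0]],[[0.001,0,0],[0,0,0]],[[0.001,0,0],[0,0,0]],[[0,0,0],[0,0,0]],[[0,0,0],[0,0,0]],[[0,0,0],[0,0,0]],[[0,0,0],[0,0,0]]]'; python3 st.py
python3 -m inch '[[[0.0005,0,0],[0,0,0]],[[0.0005,0,0],[0,0,0]],[[0.0005,0,0],[0,0,0]],[[0,0,0],[0,0,0]],[[0,0,0],[0,0,0]],[[0,0,0],[0,0,0]],[[0,0,0],[0,0,0]],[[0,0,0],[0,0,0]]]'; python3 st.py
```

```text
t: 5.12
tcp_pos: [474.6, -116.0, 95.4]
tcp_rot: [-0.0, -0.127, 0.992, -0.0]
ft_force: [0.9, 0.4, 0.0]
grip_width: 0.4
grip_force: 0.3
t 5.12 box x 26.3 y 59.7 z 95.4 | tool y yaw 104.63 tz [-0. -0. -1.] | F box 0.9 0.2 0.0 | gw 0.4 [-0.33  0.42  1.91 -0.    0.81 -2.16]
t: 5.78
tcp_pos: [473.2, -116.4, 95.4]
tcp_rot: [-0.0, -0.127, 0.992, -0.0]
ft_force: [0.8, 1.8, 1.2]
grip_width: 0.6
grip_force: 0.7
t 5.78 box x 24.8 y 59.7 z 95.4 | tool y yaw 104.62 tz [-0. -0. -1.] | F box 1.2 1.6 1.2 | gw 0.6 [-0.34  0.41  1.92 -0.    0.81 -2.16]
```

```bash
python3 -m inch '[[[0.0005,0,0],[0,0,0]],[[0.0005,0,0],[0,0,0]],[[0.0005,0,0],[0,0,0]],[[0.0005,0,0],[0,0,0]],[[0,0,0],[0,0,0]],[[0,0,0],[0,0,0]],[[0,0,0],[0,0,0]],[[0,0,0],[0,0,0]]]' >/dev/null; python3 st.py
python3 -m inch '[[[0.0005,0,0],[0,0,0]],[[0.0005,0,0],[0,0,0]],[[0.0005,0,0],[0,0,0]],[[0,0,0],[0,0,0]],[[0,0,0],[0,0,0]],[[0,0,0],[0,0,0]],[[0,0,0],[0,0,0]],[[0,0,0],[0,0,0]]]' >/dev/null; python3 st.py
```

```text
t 6.45 box x 22.8 y 59.7 z 95.4 | tool y yaw 104.62 tz [-0. -0. -1.] | F box 2.7 0.6 1.3 | gw 0.6 [-0.34  0.41  1.92 -0.    0.81 -2.16]
t 7.12 box x 21.6 y 59.7 z 95.5 | tool y yaw 104.62 tz [ 0.001  0.    -1.   ] | F box 5.4 0.0 -0.9 | gw 0.7 [-0.34  0.41  1.93  0.    0.81 -2.17]
```

```bash
python3 -m inch '[[[0.0005,0,0],[0,0,0]],[[0.0005,0,0],[0,0,0]],[[0,0,0],[0,0,0]],[[0,0,0],[0,0,0]],[[0,0,0],[0,0,0]],[[0,0,0],[0,0,0]],[[0,0,0],[0,0,0]],[[0,0,0],[0,0,0]]]' >/dev/null; python3 st.py
```

```text
t 7.78 box x 20.9 y 59.7 z 95.5 | tool y yaw 104.61 tz [ 0.001  0.    -1.   ] | F box 6.1 1.5 -2.1 | gw 0.3 [-0.34  0.41  1.93  0.    0.8  -2.17]
```

```bash
python3 -m inch '[[[0.0005,0,0],[0,0,0]],[[0.0005,0,0],[0,0,0]],[[0,0,0],[0,0,0]],[[0,0,0],[0,0,0]],[[0,0,0],[0,0,0]],[[0,0,0],[0,0,0]]]' >/dev/null; python3 -m inch '[[[0.0005,0,0],[0,0,0]],[[0.0005,0,0],[0,0,0]],[[0,0,0],[0,0,0]],[[0,0,0],[0,0,0]],[[0,0,0],[0,0,0]],[[0,0,0],[0,0,0]],[[0,0,0],[0,0,0]],[[0,0,0],[0,0,0]]]' >/dev/null; python3 st.py
```

```text
t 8.45 box x 19.8 y 59.7 z 95.4 | tool y yaw 104.61 tz [ 0.001  0.    -1.   ] | F box 6.8 1.3 -2.3 | gw 0.4 [-0.34  0.41  1.93  0.    0.8  -2.17]invalid input
```

```bash
python3 -m inch '[[[0.0005,0,0],[0,0,0]],[[0.0005,0,0],[0,0,0]],[[0,0,0],[0,0,0]],[[0,0,0],[0,0,0]],[[0,0,0],[0,0,0]],[[0,0,0],[0,0,0]],[[0,0,0],[0,0,0]],[[0,0,0],[0,0,0]]]' >/dev/null; python3 st.py
```

```text
t 9.12 box x 18.3 y 59.7 z 95.4 | tool y yaw 104.62 tz [ 0. -0. -1.] | F box 4.4 0.2 -2.2 | gw 0.5 [-0.34  0.41  1.93 -0.    0.8  -2.17]
```

```bash
python3 -m inch '[[[0.0005,0,0],[0,0,0]],[[0.0005,0,0],[0,0,0]],[[0,0,0],[0,0,0]],[[0,0,0],[0,0,0]],[[0,0,0],[0,0,0]],[[0,0,0],[0,0,0]],[[0,0,0],[0,0,0]],[[0,0,0],[0,0,0]]]' >/dev/null; python3 st.py
```

```text
t 9.78 box x 17.2 y 59.7 z 95.4 | tool y yaw 104.62 tz [-0. -0. -1.] | F box 0.8 -0.7 -1.7 | gw 0.6 [-0.35  0.4   1.93 -0.    0.8  -2.17]
```

```bash
python3 -m inch '[[[0.0005,0,0],[0,0,0]],[[0.0005,0,0],[0,0,0]],[[0,0,0],[0,0,0]],[[0,0,0],[0,0,0]],[[0,0,0],[0,0,0]],[[0,0,0],[0,0,0]],[[0,0,0],[0,0,0]],[[0,0,0],[0,0,0]]]' >/dev/null; python3 st.py
```

```text
t 10.45 box x 16.3 y 59.7 z 95.4 | tool y yaw 104.62 tz [-0.  0. -1.] | F box 1.9 -0.0 -0.3 | gw 0.4 [-0.35  0.4   1.94 -0.    0.8  -2.17]
```

```bash
python3 -m inch '[[[0.0005,0,0],[0,0,0]],[[0.0003,0,0],[0,0,0]],[[0,0,0],[0,0,0]],[[0,0,0],[0,0,0]],[[0,0,0],[0,0,0]],[[0,0,0],[0,0,0]],[[0,0,0],[0,0,0]],[[0,0,0],[0,0,0]]]' >/dev/null; python3 st.py
```

```text
t 11.12 box x 15.5 y 59.7 z 95.4 | tool y yaw 104.63 tz [-0. -0. -1.] | F box 2.1 0.2 -0.3 | gw 0.2 [-0.35  0.4   1.94 -0.    0.8  -2.17]
```

```bash
python3 -m inch '[[[0.0005,0,0],[0,0,0]],[[0.0003,0,0],[0,0,0]],[[0,0,0],[0,0,0]],[[0,0,0],[0,0,0]],[[0,0,0],[0,0,0]],[[0,0,0],[0,0,0]],[[0,0,0],[0,0,0]],[[0,0,0],[0,0,0]]]' >/dev/null; python3 st.py
```

```text
t 11.78 box x 14.6 y 59.7 z 95.4 | tool y yaw 104.62 tz [-0.  0. -1.] | F box 2.5 -0.4 0.3 | gw 0.5 [-0.35  0.4   1.94 -0.    0.8  -2.17]
```

```bash
python3 -m inch '[[[0.0005,0,0],[0,0,0]],[[0.0003,0,0],[0,0,0]],[[0,0,0],[0,0,0]],[[0,0,0],[0,0,0]],[[0,0,0],[0,0,0]],[[0,0,0],[0,0,0]],[[0,0,0],[0,0,0]],[[0,0,0],[0,0,0]]]' >/dev/null; python3 st.py
```

```text
t 12.45 box x 13.9 y 59.7 z 95.4 | tool y yaw 104.63 tz [-0. -0. -1.] | F box 1.9 -0.2 -0.0 | gw 0.4 [-0.35  0.4   1.94 -0.    0.8  -2.18]
```

Run:
```python
from h import *
a=cams.read_camera("scene")["color"][175:245,275:375]
cv2.imwrite("pics/c2.png",cv2.resize(a[:,:,::-1],(800,560),interpolation=cv2.INTER_CUBIC))
```

```text
(no output)
```

View pics/c2.png

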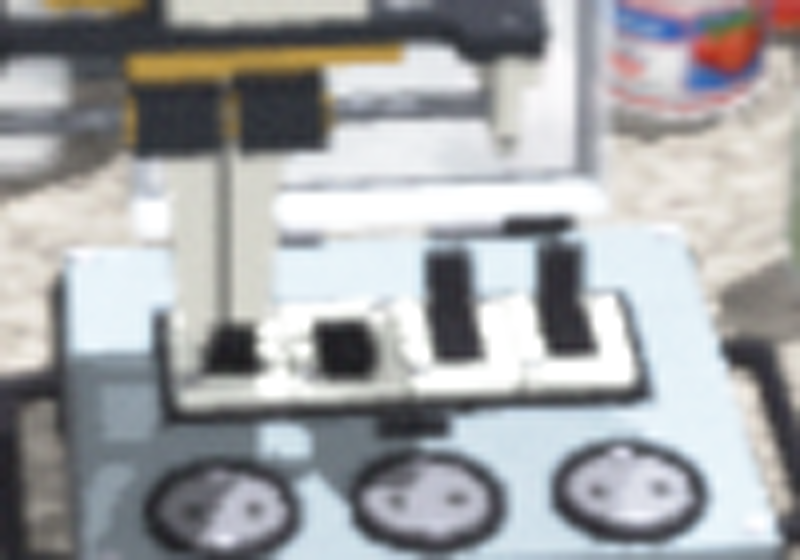

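The picture shows the fingers at (170-275, 160-380) behind lever 1, whose end is at (232,345). The lever leans to the operator, and the fingers are clear of lever 2 at (345,345). The force is still only friction, so I keep pushing in small steps.

```bash
python3 -m inch '[[[0.0005,0,0],[0,0,0]],[[0.0005,0,0],[0,0,0]],[[0,0,0],[0,0,0]],[[0,0,0],[0,0,0]],[[0,0,0],[0,0,0]],[[0,0,0],[0,0,0]],[[0,0,0],[0,0,0]],[[0,0,0],[0,0,0]]]' >/dev/null; python3 st.py
```

```text
t 13.17 box x 13.0 y 59.7 z 95.4 | tool y yaw 104.62 tz [ 0. -0. -1.] | F box 4.1 -0.5 -1.2 | gw 0.2 [-0.35  0.4   1.94  0.    0.8  -2.18]
```

```bash
python3 -m inch '[[[0.0005,0,0],[0,0,0]],[[0.0005,0,0],[0,0,0]],[[0,0,0],[0,0,0]],[[0,0,0],[0,0,0]],[[0,0,0],[0,0,0]],[[0,0,0],[0,0,0]],[[0,0,0],[0,0,0]],[[0,0,0],[0,0,0]]]' >/dev/null; python3 st.py
```

```text
t 13.83 box x 12.4 y 59.6 z 95.5 | tool y yaw 104.61 tz [ 0.001 -0.    -1.   ] | F box 6.6 -0.3 -1.6 | gw 0.8 [-0.35  0.4   1.95  0.    0.8  -2.18]
```

```bash
python3 -m inch '[[[0.0003,0,0],[0,0,0]],[[0.0003,0,0],[0,0,0]],[[0,0,0],[0,0,0]],[[0,0,0],[0,0,0]],[[0,0,0],[0,0,0]],[[0,0,0],[0,0,0]],[[0,0,0],[0,0,0]],[[0,0,0],[0,0,0]]]' >/dev/null; python3 st.py
```

```text
t 14.50 box x 11.8 y 59.6 z 95.6 | tool y yaw 104.61 tz [ 0.001 -0.    -1.   ] | F box 6.4 -0.5 -2.5 | gw 0.5 [-0.35  0.4   1.95  0.    0.8  -2.18]
```

```bash
python3 -m inch '[[[0.0003,0,0],[0,0,0]],[[0.0003,0,0],[0,0,0]],[[0,0,0],[0,0,0]],[[0,0,0],[0,0,0]],[[0,0,0],[0,0,0]],[[0,0,0],[0,0,0]],[[0,0,0],[0,0,0]],[[0,0,0],[0,0,0]]]' >/dev/null; python3 st.py
```

```text
t 15.17 box x 11.4 y 59.5 z 95.7 | tool y yaw 104.61 tz [ 0.002 -0.    -1.   ] | F box 7.6 0.2 -0.8 | gw 0.4 [-0.35  0.4   1.95  0.    0.8  -2.18]
```

```bash
python3 -m inch '[[[0.0003,0,0],[0,0,0]],[[0.0004,0,0],[0,0,0]],[[0,0,0],[0,0,0]],[[0,0,0],[0,0,0]],[[0,0,0],[0,0,0]],[[0,0,0],[0,0,0]],[[0,0,0],[0,0,0]],[[0,0,0],[0,0,0]]]' >/dev/null; python3 st.py
```

```text
t 15.83 box x 11.1 y 59.4 z 95.8 | tool y yaw 104.61 tz [ 0.003 -0.    -1.   ] | F box 9.2 0.9 -2.4 | gw 0.5 [-0.35  0.4   1.95  0.    0.79 -2.18]
```

```bash
python3 -m inch '[[[0.0003,0,0],[0,0,0]],[[0.0003,0,0],[0,0,0]],[[0,0,0],[0,0,0]],[[0,0,0],[0,0,0]],[[0,0,0],[0,0,0]],[[0,0,0],[0,0,0]],[[0,0,0],[0,0,0]],[[0,0,0],[0,0,0]]]' >/dev/null; python3 st.py
```

```text
t 16.50 box x 10.7 y 59.4 z 95.9 | tool y yaw 104.60 tz [ 0.003 -0.    -1.   ] | F box 10.1 1.4 -0.4 | gw 0.5 [-0.35  0.39  1.95  0.    0.79 -2.18]
```

```bash
python3 -m inch '[[[0.0003,0,0],[0,0,0]],[[0.0003,0,0],[0,0,0]],[[0,0,0],[0,0,0]],[[0,0,0],[0,0,0]],[[0,0,0],[0,0,0]],[[0,0,0],[0,0,0]],[[0,0,0],[0,0,0]],[[0,0,0],[0,0,0]]]' >/dev/null; python3 st.py
```

```text
t 17.17 box x 10.4 y 59.3 z 96.0 | tool y yaw 104.60 tz [ 0.004 -0.    -1.   ] | F box 12.2 1.2 -0.5 | gw 0.6 [-0.36  0.39  1.95  0.    0.79 -2.18]
```

```bash
python3 -m inch '[[[0.0003,0,0],[0,0,0]],[[0.0003,0,0],[0,0,0]],[[0,0,0],[0,0,0]],[[0,0,0],[0,0,0]],[[0,0,0],[0,0,0]],[[0,0,0],[0,0,0]],[[0,0,0],[0,0,0]],[[0,0,0],[0,0,0]]]' >/dev/null; python3 st.py
```

```text
t 17.83 box x 10.0 y 59.2 z 96.0 | tool y yaw 104.60 tz [ 0.004 -0.001 -1.   ] | F box 11.2 0.8 -1.0 | gw 0.2 [-0.36  0.39  1.95  0.    0.79 -2.18]
```

```bash
python3 -m inch '[[[0.0003,0,0],[0,0,0]],[[0.0003,0,0],[0,0,0]],[[0,0,0],[0,0,0]],[[0,0,0],[0,0,0]],[[0,0,0],[0,0,0]],[[0,0,0],[0,0,0]],[[0,0,0],[0,0,0]],[[0,0,0],[0,0,0]]]' >/dev/null; python3 st.py
```

```text
t 18.50 box x 9.7 y 59.2 z 96.1 | tool y yaw 104.59 tz [ 0.005 -0.001 -1.   ] | F box 14.4 2.2 -3.2 | gw 0.4 [-0.36  0.39  1.95  0.    0.79 -2.18]
```

```bash
python3 -m inch '[[[0.0003,0,0],[0,0,0]],[[0.0002,0,0],[0,0,0]],[[0,0,0],[0,0,0]],[[0,0,0],[0,0,0]],[[0,0,0],[0,0,0]],[[0,0,0],[0,0,0]],[[0,0,0],[0,0,0]],[[0,0,0],[0,0,0]]]' >/dev/null; python3 st.py
```

```text
t 19.17 box x 9.6 y 59.1 z 96.1 | tool y yaw 104.58 tz [ 0.006 -0.001 -1.   ] | F box 16.1 1.9 -3.9 | gw 0.9 [-0.36  0.39  1.95  0.    0.79 -2.18]
```

```bash
python3 -m inch '[[[0.0003,0,0],[0,0,0]],[[0.0002,0,0],[0,0,0]],[[0,0,0],[0,0,0]],[[0,0,0],[0,0,0]],[[0,0,0],[0,0,0]],[[0,0,0],[0,0,0]],[[0,0,0],[0,0,0]],[[0,0,0],[0,0,0]]]' >/dev/null; python3 st.py
```

```text
t 19.83 box x 9.4 y 59.0 z 96.2 | tool y yaw 104.58 tz [ 0.007 -0.001 -1.   ] | F box 17.8 2.6 -4.1 | gw 0.3 [-0.36  0.39  1.96  0.    0.79 -2.18]
```

```bash
python3 -m inch '[[[0.0003,0,0],[0,0,0]],[[0,0,0],[0,0,0]],[[0,0,0],[0,0,0]],[[0,0,0],[0,0,0]],[[0,0,0],[0,0,0]],[[0,0,0],[0,0,0]],[[0,0,0],[0,0,0]],[[0,0,0],[0,0,0]]]' >/dev/null; python3 st.py
```

```text
t 20.50 box x 9.2 y 58.9 z 96.3 | tool y yaw 104.58 tz [ 0.007 -0.001 -1.   ] | F box 17.7 1.8 -3.8 | gw 0.3 [-0.36  0.39  1.96  0.    0.79 -2.18]
```

```bash
python3 -m inch '[[[0.0003,0,0],[0,0,0]],[[0.0002,0,0],[0,0,0]],[[0,0,0],[0,0,0]],[[0,0,0],[0,0,0]],[[0,0,0],[0,0,0]],[[0,0,0],[0,0,0]],[[0,0,0],[0,0,0]],[[0,0,0],[0,0,0]]]' >/dev/null; python3 st.py
```

```text
t 21.17 box x 9.0 y 58.8 z 96.5 | tool y yaw 104.57 tz [ 0.008 -0.001 -1.   ] | F box 19.4 2.0 -3.2 | gw 0.5 [-0.36  0.39  1.96  0.    0.79 -2.19]
```

```bash
python3 -m inch '[[[0.0002,0,0],[0,0,0]],[[0.0002,0,0],[0,0,0]],[[0,0,0],[0,0,0]],[[0,0,0],[0,0,0]],[[0,0,0],[0,0,0]],[[0,0,0],[0,0,0]],[[0,0,0],[0,0,0]],[[0,0,0],[0,0,0]]]' >/dev/null; python3 st.py
```

```text
t 21.83 box x 8.9 y 58.8 z 96.5 | tool y yaw 104.57 tz [ 0.009 -0.001 -1.   ] | F box 21.3 1.8 -4.2 | gw 0.3 [-0.36  0.39  1.96  0.    0.79 -2.19]
```

```bash
python3 -m inch '[[[-0.008,0,0],[0,0,0]],[[0,0,-0.015],[0,0,0]],[[0,0,-0.015],[0,0,0]],[[0.016,0,0],[0,0,0]],[[0.016,0,0],[0,0,0]],[[0.016,0,0],[0,0,0]],[[0,0,0],[0,0,0]],[[0,0,0],[0,0,0]]]' >/dev/null; python3 st.py
python3 -m inch '[[[0,0,0],[0,0,0]],[[0,0,0.008],[0,0,0]],[[0,0,0.008],[0,0,0]],[[0,0,0.006],[0,0,0]],[[0,0,0.006],[0,0,0]],[[0,0,0],[0,0,0]],[[0,0,0],[0,0,0]],[[0,0,0],[0,0,0]]]' >/dev/null; python3 st.py
python3 - <<'E'
from h import *
for n,(u,v,w,h) in(("scene",(275,175,100,70)),("top",(265,195,100,70))):
    cv2.imwrite(f"pics/c3{n}.png",cv2.resize(cams.read_camera(n)["color"][v:v+h,u:u+w][:,:,::-1],(800,560),interpolation=cv2.INTER_CUBIC))
E
```

```text
t 22.50 box x -35.0 y 59.8 z 125.4 | tool y yaw 104.57 tz [-0.001  0.    -1.   ] | F box -0.1 0.2 0.4 | gw 0.9 [-0.41  0.28  2.02 -0.    0.84 -2.24]
t 23.17 box x -34.5 y 59.7 z 97.5 | tool y yaw 104.62 tz [ 0. -0. -1.] | F box 0.5 0.1 0.0 | gw 0.7 [-0.41  0.33  2.04 -0.    0.76 -2.24]
```

View pics/c3scene.png

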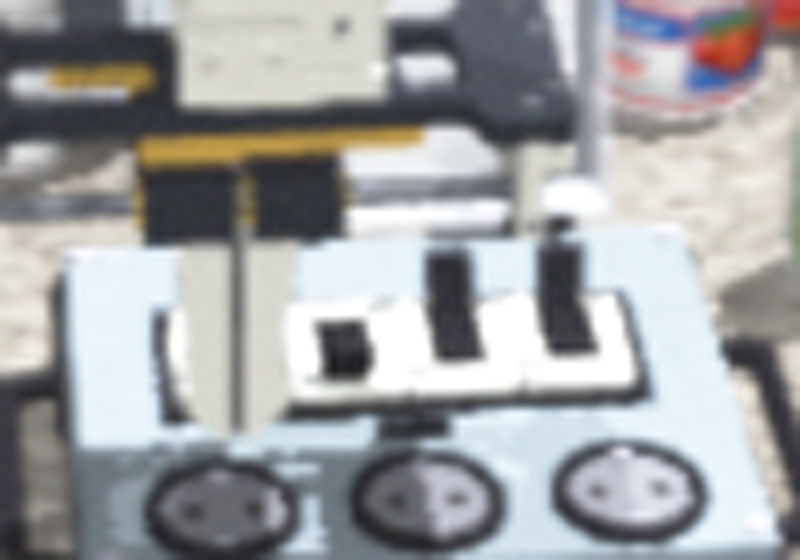

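The fingers now stand in front of lever 1, at (180-300, 250-430). Levers 2-4, at (345,345), (450,300) and (565,300), are unchanged. Now I throw the lever on.

```bash
python3 -m inch '[[[-0.006,0,0],[0,0,0]],[[-0.006,0,0],[0,0,0]],[[-0.006,0,0],[0,0,0]],[[-0.006,0,0],[0,0,0]],[[-0.006,0,0],[0,0,0]],[[-0.006,0,0],[0,0,0]],[[-0.004,0,0],[0,0,0]],[[0,0,0],[0,0,0]]]' >/dev/null; python3 st.py
python3 -m inch '[[[-0.002,0,0],[0,0,0]],[[-0.002,0,0],[0,0,0]],[[-0.002,0,0],[0,0,0]],[[-0.002,0,0],[0,0,0]],[[-0.002,0,0],[0,0,0]],[[-0.001,0,0],[0,0,0]],[[0,0,0],[0,0,0]],[[0,0,0],[0,0,0]]]' >/dev/null; python3 st.py
```

```text
t 23.93 box x 6.2 y 59.7 z 97.4 | tool y yaw 104.64 tz [ 0. -0. -1.] | F box 0.5 -0.5 -0.6 | gw -0.0 [-0.36  0.39  1.96  0.    0.8  -2.19]
t 24.60 box x 16.6 y 59.7 z 97.5 | tool y yaw 104.62 tz [ 0. -0. -1.] | F box -0.7 0.2 -0.3 | gw 0.7 [-0.35  0.4   1.94  0.    0.81 -2.17]
```

```bash
python3 -m inch '[[[-0.001,0,0],[0,0,0]],[[-0.001,0,0],[0,0,0]],[[-0.001,0,0],[0,0,0]],[[-0.001,0,0],[0,0,0]],[[-0.001,0,0],[0,0,0]],[[0,0,0],[0,0,0]],[[0,0,0],[0,0,0]],[[0,0,0],[0,0,0]]]' >/dev/null; python3 st.py
python3 -m inch '[[[-0.0005,0,0],[0,0,0]],[[-0.0005,0,0],[0,0,0]],[[-0.0005,0,0],[0,0,0]],[[-0.0005,0,0],[0,0,0]],[[0,0,0],[0,0,0]],[[0,0,0],[0,0,0]],[[0,0,0],[0,0,0]],[[0,0,0],[0,0,0]]]' >/dev/null; python3 st.py
```

```text
t 25.27 box x 21.6 y 59.7 z 97.5 | tool y yaw 104.62 tz [ 0. -0. -1.] | F box 0.6 0.2 -0.2 | gw 0.3 [-0.34  0.41  1.92  0.    0.81 -2.17]
t 25.93 box x 23.4 y 59.7 z 97.4 | tool y yaw 104.62 tz [-0.  0. -1.] | F box -1.6 -0.0 -0.9 | gw 0.5 [-0.34  0.41  1.92 -0.    0.81 -2.16]
```

```bash
python3 -m inch '[[[-0.0005,0,0],[0,0,0]],[[-0.0005,0,0],[0,0,0]],[[-0.0005,0,0],[0,0,0]],[[-0.0005,0,0],[0,0,0]],[[0,0,0],[0,0,0]],[[0,0,0],[0,0,0]],[[0,0,0],[0,0,0]],[[0,0,0],[0,0,0]]]' >/dev/null; python3 st.py
```

```text
t 26.60 box x 24.2 y 59.9 z 97.1 | tool y yaw 104.64 tz [-0.003  0.    -1.   ] | F box -9.0 -0.9 1.7 | gw 0.6 [-0.34  0.41  1.92 -0.    0.82 -2.16]
```

Run:
```python
from h import *
cv2.imwrite(f"pics/c4.png",cv2.resize(cams.read_camera("scene")["color"][175:245,275:375][:,:,::-1],(800,560),interpolation=cv2.INTER_CUBIC))
```

```text
(no output)
```

View pics/c4.png

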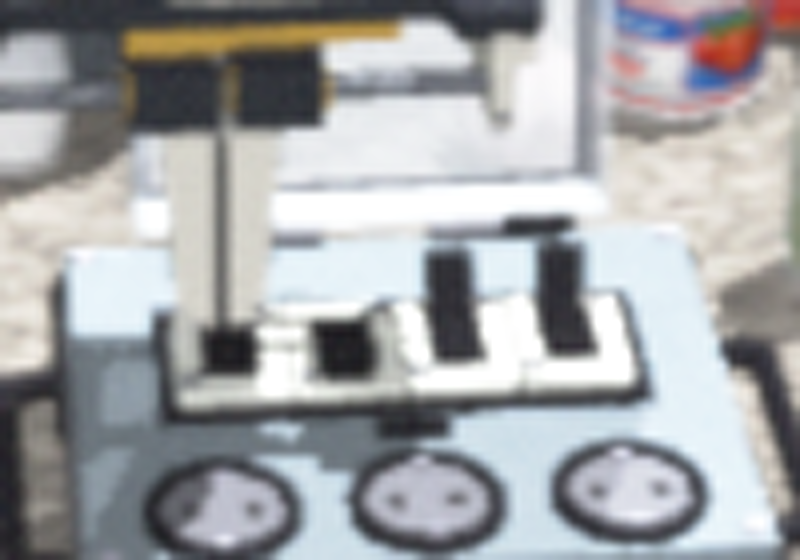

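The finger hides the upper part of the lever, and only its base shows at (230,350). The 9 N at x=24 matches the on stop. I press slightly more, back off and look.

```bash
python3 -m inch '[[[-0.0003,0,0],[0,0,0]],[[-0.0003,0,0],[0,0,0]],[[0,0,0],[0,0,0]],[[0,0,0],[0,0,0]],[[0,0,0],[0,0,0]],[[0,0,0],[0,0,0]],[[0,0,0],[0,0,0]],[[0,0,0],[0,0,0]]]' >/dev/null; python3 st.py
python3 -m inch '[[[0.005,0,0],[0,0,0]],[[0.015,0,0],[0,0,0]],[[0.015,0,-0.01],[0,0,0]],[[0,0,-0.04],[0,0,0]],[[0,0,-0.04],[0,0,0]],[[0,0,-0.04],[0,0,0]],[[0,0,-0.04],[0,0,0]],[[0,0,0],[0,0,0]]]' >/dev/null; python3 st.py
python3 - <<'E'
from h import *
o=[cams.read_camera(n)["color"][v:v+80,u:u+80] for n,u,v in(("scene",285,180),("top",275,205))]
cv2.imwrite(f"pics/c5.png",cv2.resize(np.hstack(o)[:,:,::-1],(800,400),interpolation=cv2.INTER_CUBIC))
E
```

```text
t 27.32 box x 24.4 y 59.9 z 97.0 | tool y yaw 104.65 tz [-0.004 -0.    -1.   ] | F box -11.2 -2.4 2.3 | gw 0.6 [-0.34  0.41  1.92 -0.    0.82 -2.16]
t 27.98 box x -6.4 y 58.1 z 274.8 | tool y yaw 104.63 tz [ 0.012 -0.004 -1.   ] | F box 0.6 0.4 0.3 | gw 0.3 [-0.38  0.12  1.8   0.    1.2  -2.2 ]
```

View pics/c5.png

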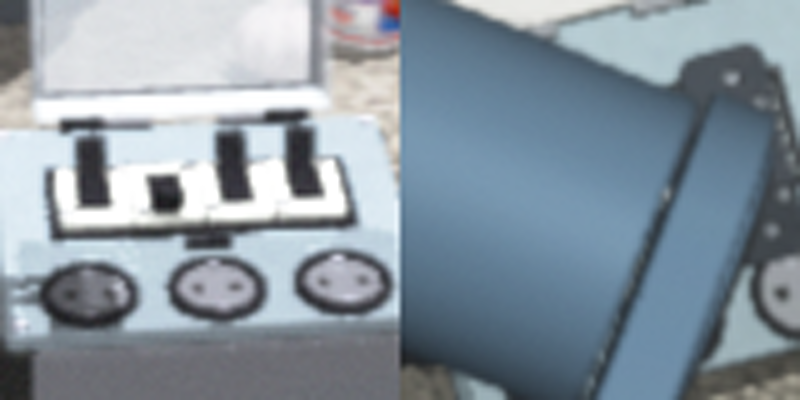

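Lever 1 now stands on, at (92,170) in the left half, level with the on levers at (232,160) and (300,160). It stays there untouched, so the latch is reset. The off lever at (165,192) is unchanged. Before going behind the cover I check the clearance to the pot.

Run:
```python
from h import *
s,t=cams.read_camera("scene"),cams.read_camera("top")
P=tri(s,np.float64([(323,97),(235,103),(279,119),(319.7,156.2)]),t,np.float64([(294,55),(163,60),(232,117),(306.6,171.8)]));print(P.round(0))
a=np.radians(14.7);ex=np.array([np.cos(a),np.sin(a)]);ey=np.array([-ex[1],ex[0]])
print(((P[:,:2]-[464.3,-180.4])@np.c_[ex,ey]).round(0))
```

```text
[[ 838. -113.  267.    2.]
 [ 846.  167.  224.    7.]
 [ 714.    3.  241.   20.]
 [ 611. -140.  190.    1.]]
[[379. -30.]
 [457. 239.]
 [288. 114.]
 [152.   2.]]
```

```bash
python3 -m inch '[[[-0.026,-0.01,0],[0,0,0]],[[-0.031,-0.011,0],[0,0,0]],[[-0.031,-0.011,0],[0,0,0]],[[-0.031,-0.011,0],[0,0,0]],[[-0.031,-0.011,0],[0,0,0]],[[-0.031,-0.011,0],[0,0,0]],[[0,0,0],[0,0,0]],[[0,0,0],[0,0,0]]]' >/dev/null; python3 st.py
python3 -m inch '[[[0,0,0.02],[0,0,0]],[[0,0,0.03],[0,0,0]],[[0,0,0.03],[0,0,0]],[[0,0,0.02],[0,0,0]],[[0,0,0.01],[0,0,0]],[[0,0,0],[0,0,0]],[[0,0,0],[0,0,0]],[[0,0,0],[0,0,0]]]' >/dev/null; python3 st.py
```

```text
t 28.85 box x 172.2 y -5.3 z 264.3 | tool y yaw 104.65 tz [-0.004  0.001 -1.   ] | F box -0.0 0.2 -0.4 | gw 0.2 [-0.29  0.5   1.32  0.    1.33 -2.12]
t 29.52 box x 172.3 y -5.8 z 159.0 | tool y yaw 104.62 tz [ 0.002 -0.001 -1.   ] | F box 0.4 0.4 -0.8 | gw 0.7 [-0.29  0.59  1.44  0.    1.12 -2.12]
```

```bash
python3 -m inch '[[[0.005,0,-0.002],[0,0,0]],[[0.005,0,-0.002],[0,0,0]],[[0.005,0,-0.002],[0,0,0]],[[0.005,0,-0.003],[0,0,0]],[[0.005,0,-0.004],[0,0,0]],[[0.005,0,-0.004],[0,0,0]],[[0.005,0,-0.004],[0,0,0]],[[0.005,0,-0.003],[0,0,0]]]' >/dev/null; python3 st.py
python3 -m inch '[[[0.007,0,-0.002],[0,0,0]],[[0.007,0,-0.002],[0,0,0]],[[0.007,0,-0.002],[0,0,0]],[[0.007,0,-0.001],[0,0,0]],[[0.008,0,0],[0,0,0]],[[0.008,0,0],[0,0,0]],[[0.008,0,0.001],[0,0,0]],[[0.008,0,0.001],[0,0,0]]]' >/dev/null; python3 st.py
```

```text
t 30.18 box x 131.3 y -5.4 z 181.8 | tool y yaw 104.62 tz [-0.  0. -1.] | F box 1.3 0.1 -2.2 | gw 0.6 [-0.33  0.5   1.52 -0.    1.12 -2.15]
t 30.85 box x 71.0 y -5.4 z 186.4 | tool y yaw 104.62 tz [-0. -0. -1.] | F box 1.6 -0.5 -0.0 | gw 0.4 [-0.39  0.4   1.66 -0.    1.08 -2.21]
```

Run:
```python
from h import *
cv2.imwrite(f"pics/c6.png",cv2.resize(cams.read_camera("scene")["color"][130:270,255:395][:,:,::-1],(560,560),interpolation=cv2.INTER_CUBIC))
```

```text
(no output)
```

View pics/c6.png

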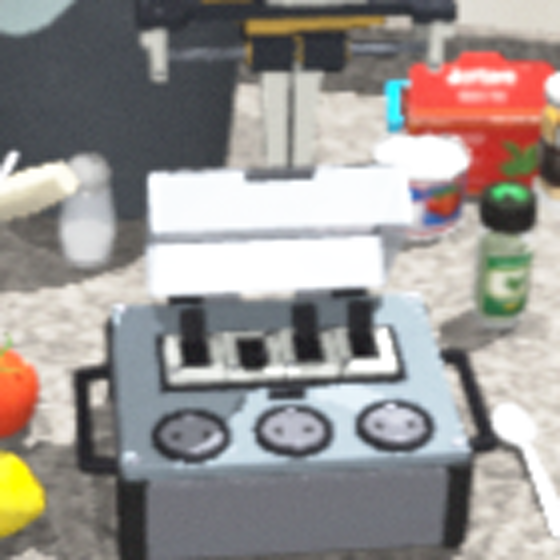

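The picture shows the cover swung about halfway, its front rim at (150-410,200), with the fingers behind its top edge at (290,170). The levers and bystanders are unchanged. I continue down the arc.

```bash
python3 -m inch '[[[0.0075,0,0.001],[0,0,0]],[[0.0075,0,0.002],[0,0,0]],[[0.0075,0,0.002],[0,0,0]],[[0.0075,0,0.003],[0,0,0]],[[0.0065,0,0.004],[0,0,0]],[[0.0065,0,0.004],[0,0,0]],[[0.0065,0,0.005],[0,0,0]],[[0.0065,0,0.005],[0,0,0]]]' >/dev/null; python3 st.py
python3 -m inch '[[[0.0035,0,0.004],[0,0,0]],[[0.0035,0,0.004],[0,0,0]],[[0.0035,0,0.004],[0,0,0]],[[0.0035,0,0.004],[0,0,0]],[[0.0025,0,0.004],[0,0,0]],[[0.0025,0,0.004],[0,0,0]],[[0.0025,0,0.004],[0,0,0]],[[0.0025,0,0.003],[0,0,0]]]' >/dev/null; python3 st.py
```

```text
t 31.57 box x 15.2 y -5.2 z 159.9 | tool y yaw 104.62 tz [-0.  0. -1.] | F box 0.7 0.5 -0.9 | gw 0.8 [-0.45  0.36  1.8  -0.    0.98 -2.28]
t 32.23 box x -8.3 y -5.2 z 128.9 | tool y yaw 104.62 tz [-0.  0. -1.] | F box 0.1 -0.5 -0.1 | gw 0.5 [-0.48  0.37  1.88  0.    0.89 -2.31]
```

```bash
python3 -m inch '[[[0,0,0.001],[0,0,0]],[[0,0,0.001],[0,0,0]],[[0,0,0.001],[0,0,0]],[[0,0,0.001],[0,0,0]],[[0,0,0],[0,0,0]],[[0,0,0],[0,0,0]],[[0,0,0],[0,0,0]],[[0,0,0],[0,0,0]]]' >/dev/null; python3 st.py
python3 -m inch '[[[0,0,0.0005],[0,0,0]],[[0,0,0.0005],[0,0,0]],[[0,0,0.0005],[0,0,0]],[[0,0,0],[0,0,0]],[[0,0,0],[0,0,0]],[[0,0,0],[0,0,0]],[[0,0,0],[0,0,0]],[[0,0,0],[0,0,0]]]' >/dev/null; python3 st.py
```

```text
t 32.90 box x -8.0 y -5.3 z 125.5 | tool y yaw 104.62 tz [ 0. -0. -1.] | F box 0.1 0.4 -0.3 | gw 0.5 [-0.48  0.38  1.88  0.    0.88 -2.31]
t 33.57 box x -8.1 y -5.3 z 124.2 | tool y yaw 104.62 tz [ 0. -0. -1.] | F box -1.6 1.0 4.9 | gw 1.0 [-0.48  0.38  1.88 -0.    0.88 -2.31]
```

```bash
python3 -m inch '[[[0,0,0.0005],[0,0,0]],[[0,0,0.0003],[0,0,0]],[[0,0,0],[0,0,0]],[[0,0,0],[0,0,0]],[[0,0,0],[0,0,0]],[[0,0,0],[0,0,0]],[[0,0,0],[0,0,0]],[[0,0,0],[0,0,0]]]' >/dev/null; python3 st.py
python3 -m inch '[[[0,0,-0.005],[0,0,0]],[[0,0,-0.03],[0,0,0]],[[0,0,-0.04],[0,0,0]],[[0,0,-0.04],[0,0,0]],[[0,0,-0.03],[0,0,0]],[[0,0,0],[0,0,0]],[[0,0,0],[0,0,0]],[[0,0,0],[0,0,0]]]' >/dev/null; python3 st.py
python3 - <<'E'
from h import *
cv2.imwrite(f"pics/c7.png",cv2.resize(cams.read_camera("scene")["color"][170:270,270:390][:,:,::-1],(720,600),interpolation=cv2.INTER_CUBIC))
E
```

```text
t 34.23 box x -8.1 y -5.3 z 124.1 | tool y yaw 104.63 tz [ 0. -0. -1.] | F box -5.4 4.0 14.5 | gw 0.3 [-0.48  0.38  1.88 -0.    0.88 -2.31]
t 34.90 box x -8.4 y -4.9 z 267.3 | tool y yaw 104.62 tz [-0.001  0.001 -1.   ] | F box -0.1 -0.3 -0.7 | gw 0.1 [-0.48  0.2   1.73  0.    1.21 -2.31]
```

View pics/c7.png

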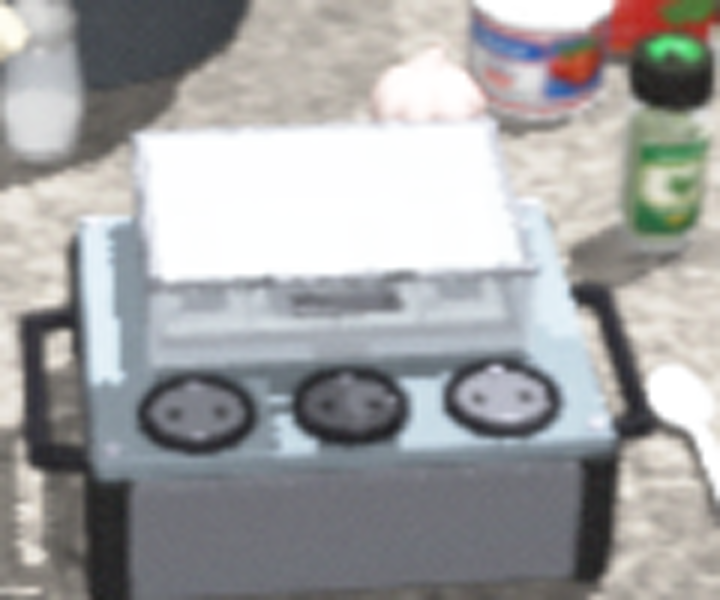

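The cover is shut flat: its top spans (135-530,130-280) and its front wall meets the panel at about (330,355). The hard stop came at z=124, as expected for a shut cover. The shaker, garlic and spoon are in place, and the arm is clear.

```bash
python3 -c "
from cell import order;print(order.hand_in())"
```

```text
the job is handed in; nothing more can be done
None
```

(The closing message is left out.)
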